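# Close the bain-marie opening with its cover disc

## Task

The bain-marie has been topped up and its round filling opening is letting the heat out: close it with its flat cover disc. Lay the disc flat on the bare metal beside the opening, then, pressing lightly so that nothing gets scratched, slide it over the opening without lifting it until it drops into the recess and lies flush. Let go of it, and do not disturb the pot lid and the bowl lying about.

Things in the scene. Friction and masses are not known exactly. Their poses are not given: they have to be found in the camera images.
- cover: the cover disc: flat round steel disc, 90 mm across, 5 mm thick, about 0.24 kg, lying flat on the counter at the start. On its middle stands a black cylindrical knob to hold it by, 22 mm across, 13 to 31 mm above the disc's underside, on a 12 mm stem (5 to 13 mm above the underside). Origin: centre of the underside; z is the disc's axis, up.
- well: the drop-in bain-marie, fixed on the counter: a steel frame 305 mm (its x) by 365 mm (its y), rim 14 mm wide, 48 mm above the counter; thermostat housing 50 mm wide, 52 mm high along the far (+x) side. Origin: centre of the frame at counter height; z up; yaw within 0.15 rad of the robot's axes. The disc must never be pressed or pushed against it, or against the plate in it, with over 18 N.
- plate_middle (a point): centre of the frame at plate-top height (45 mm). A flat metal plate, 265 (x) by 290 mm (y), rests on ledges in the frame, shoved sideways by up to 18 mm either way along the frame's y and by up to 5 mm along its x, differently each time and unreported; it does not turn, and under 40 N it stays put. Two lidded pots hang in the plate's far half (x = +70 mm, y = +85 and -85 mm), 35 mm high above it.
- opening (a point): where the filling opening's centre would be if the plate lay in mid-frame (frame x = -55, y = +75, z = 45 mm, the plate's top; axes as the frame's); the true centre is up to 18 mm off along y and 5 mm along x. The opening is a recess 92 mm across, 5 mm deep, with a flat ledge round a 46 mm hole: the disc sits on the ledge, flush with the plate, its underside 40 mm above the counter.
- rest (a point): point on the plate's top surface, in the middle of the bare metal to the right of the opening (frame -y side), where the disc has room to lie flat (frame x = -55, y = -60, z = 45 mm; axes as the frame's). From here to the opening the plate is smooth and bare.
- pot_lid: bystander: domed steel pot lid, 120 mm across, 39 mm high with its black knob, lying on the counter. Origin: centre of the underside.
- bowl: bystander: white soup bowl, 128 mm across, 55 mm high, on the counter. Origin: centre of the underside.

How it is judged:
By the outcome, as a careful person would: the job done as asked, in the order asked, and still so for the second after the job is handed in, with the robot touching nothing.
It also fails if it takes over 51 s, if anything falls off the work surface, if the arm or the gripper's body presses on something with over 40 N, if the wrist force passes 120 N, or if a joint passes its speed limit or range.

## Robot

A 6-joint arm with a two-finger parallel gripper is mounted at the origin on the work surface. World frame = base frame: x ahead of the robot, y to its left, z up, the work surface at z = 0. Lengths are in m, angles in degrees, forces in N, time in s.
With the tool pointing down it reaches from about 0.325 to 0.85 m from the base axis. Payload 15.5 kg.
Tool frame: the origin (TCP) lies at the very end of the fingers, on their centre line; the grasp point (between the pads) lies arm.grip_depth behind it (arm.grip_depth is the distance from the TCP to the grasp point, in m); z points along the fingers, y is the line along which they close (so a half turn about z gives the same grasp; the last joint's range is limited). The gripper opens to 91 mm and grips with 3 to 60 N. Pads are 32 mm wide; open, the fingers measure 118 mm over their backs; the gripper's body (76 mm by 178 mm) begins 60 mm behind the grasp point.
Start: joints at [-76.117, 28.281, 77.091, -0, 74.628, -5.472], TCP at [0.207, -0.59, 0.214] pointing down, gripper open.
Joint ranges: [-166.48, 166.48], [-47.26, 123.95], [12.59, 153.08], [-70.14, 250.14], [6.76, 159.57], [-176.63, 176.63]. Speed limits (degrees/s): [108.29, 108.29, 147.25, 172.46, 172.46, 172.46].

## Interface

Orientations are given as a 3x3 rotation matrix whose columns are the frame's x, y, z axes.
In Python, from rig import arm gives the robot as it stands. Calls block until the motion is done:
- arm.move_to(position, orientation): joint-space move of the TCP to a pose.
- arm.move_l(position, orientation=None, feed=0.15): straight line of the TCP; orientation=None keeps the orientation; feed is the mean speed in m/s.
- arm.move_joints(angles): joint-space move.
- arm.grip(opening): finger opening in m; the grip force is fixed at half the most; returns when the fingers have stopped.
- arm.sleep(seconds).
- arm.solve_ik(position, orientation): joint angles nearest the present ones, or None.
- arm.snapshot(name): name is "side" or "top"; returns the picture (384x512x3 uint8, red, green, blue); there is no depth.
- arm.get_calibration(name): a dict with "intrinsics" (3x3 intrinsics, pixels), "k1" (the pictures are not rectified: a ray, as slopes to the right and down, at radius r is drawn at 1 + k1 r^2 times it, then the intrinsics apply), "cam_to_world" (4x4, takes a point from camera to world coordinates). Camera axes: x right, y down, z forward; pixel columns grow to the right and rows downward; lengths in m; the calibration is good to about 2 mm. A picture is of the moment at which its call begins. get_calibration takes no time and is no camera call.
A pose or a line that the arm cannot do raises arm.Unreachable and nothing moves.
- arm.sign_off(): hands the job in; it is judged then, once.
Readings, each from a call of its own:
- arm.current_t(): time.
- arm.current_joint_positions(): joint angles.
- arm.current_dq(): joint speeds.
- arm.current_tau(): joint torques, N m.
- arm.current_ee_pos(): TCP position.
- arm.current_tool_rot(): TCP orientation.
- arm.current_force(): force on the tool from outside, world axes, zero at the start.
- arm.current_torque(): the same for the moment, N m.
- arm.current_width(): finger opening in m.
- arm.current_grasp_force(): force on a finger pad.
Only numpy, scipy, OpenCV 4.12 (cv2) and the standard library are available. Lean on these libraries where they do the work, as an engineer would, in place of code of your own. Each camera call takes 0.05 s, during which the arm holds its last target. There are 200 camera calls.

## Working session

There is one attempt and no reset: what is moved stays moved. The work goes in short steps, each a Python script; the robot and the scene stay as the last script left them, time stands still between calls to the robot, and variables do not carry over. Pictures are saved under pics/ and viewed, at most 10 in all, crops included, and the job is handed in when it is done.

```bash
mkdir -p pics; ls; cat > h.py <<'E'
import numpy as np, cv2
from rig import arm
def snap(n,f):
    im=arm.snapshot(n); cv2.imwrite('pics/'+f,im[:,:,::-1]); return im
def ray(n,uv):
    c=arm.get_calibration(n); K=np.array(c['intrinsics']); T=np.array(c['cam_to_world'])
    uv=np.atleast_2d(uv).astype(float)
    p=cv2.undistortPoints(uv[:,None],K,np.array([c['k1'],0,0,0,0.]))[:,0]
    d=np.c_[p,np.ones(len(p))]@T[:3,:3].T
    return T[:3,3],d
def onz(n,uv,z):
    o,d=ray(n,uv); return o+d*((z-o[2])/d[:,2])[:,None]
def proj(n,P):
    c=arm.get_calibration(n); K=np.array(c['intrinsics']); T=np.linalg.inv(np.array(c['cam_to_world']))
    q=np.atleast_2d(P)@T[:3,:3].T+T[:3,3]; s=q[:,:2]/q[:,2:]
    s=s*(1+c['k1']*(s**2).sum(1))[:,None]
    return s@K[:2,:2].T+K[:2,2]
E
python3 - <<'E'
from h import *
for n in('top','side'):
    im=snap(n,n+'0.png'); c=arm.get_calibration(n); print(n,c['cam_to_world'],c['intrinsics'],c['k1'])
print(arm.grip_depth,arm.current_t(),arm.current_force())
E
```

```text
pics
top [[ 0.01396247 -0.99391713  0.10924187  0.41899866]
 [-0.99946068 -0.01712029 -0.02802228 -0.01968142]
 [ 0.02972207 -0.10879169 -0.99362013  1.0057801 ]
 [ 0.          0.          0.          1.        ]] [[404.53939328   0.         247.07202281]
 [  0.         404.53939328 185.84842968]
 [  0.           0.           1.        ]] -0.1332232130930282
side [[-0.90901759 -0.23654181  0.34312533  0.18232502]
 [-0.41639972  0.48137388 -0.77129142  0.79617818]
 [ 0.0172711  -0.84399476 -0.53607327  0.62213805]
 [ 0.          0.          0.          1.        ]] [[451.43155242   0.         248.19585128]
 [  0.         451.43155242 191.02217119]
 [  0.           0.           1.        ]] 0.057934395842331926
0.0188 0.1 [0.3883753  0.49159234 0.37107525]
```

View pics/top0.png

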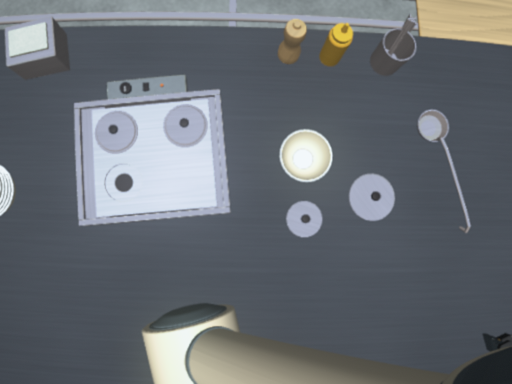

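View pics/side0.png

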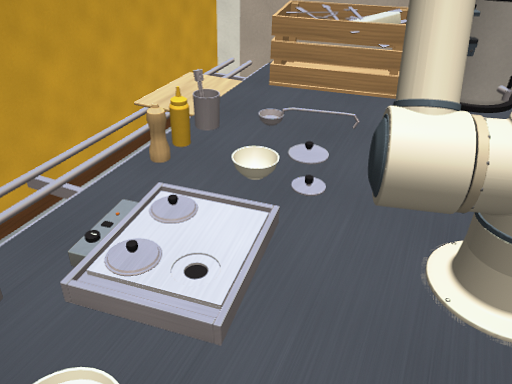

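The top view shows the cover at (304,219), the pot lid at (372,197), the bowl at (306,156), the frame with corners at about (75,102), (218,91), (229,212), (80,223), and the dark filling hole at (124,183). The side view shows the cover at (309,184) and the hole at (196,270).

```bash
cat > meas.py <<'E'
from h import *
def blob(mask,near):
    n,l,s,c=cv2.connectedComponentsWithStats(mask.astype(np.uint8))
    i=1+np.argmin(np.hypot(*(c[1:]-near).T)+1e3*(s[1:,4]<12)); return (l==i),c[i],s[i]
def cen(im,th,near,name,z,inv=True,r=28):
    g=cv2.cvtColor(im,cv2.COLOR_RGB2GRAY); m=np.zeros_like(g); x,y=near
    m[y-r:y+r,x-r:x+r]=1
    b,c,s=blob(((g<th) if inv else (g>th))&(m>0),near)
    cs,_=cv2.findContours(b.astype(np.uint8),cv2.RETR_EXTERNAL,cv2.CHAIN_APPROX_NONE)
    k=max(cs,key=len)[:,0]; W=onz(name,k,z)
    (cx,cy),rad=cv2.minEnclosingCircle(W[:,:2].astype(np.float32))
    print(name,near,'px',c.round(1),s,'w(mean)',onz(name,c,z)[0].round(4),'circ',round(cx,4),round(cy,4),round(rad,4))
    return onz(name,c,z)[0]
E
python3 - <<'E'
from meas import *
t=cv2.cvtColor(cv2.imread('pics/top0.png'),cv2.COLOR_BGR2RGB); s=cv2.cvtColor(cv2.imread('pics/side0.png'),cv2.COLOR_BGR2RGB)
g=cv2.cvtColor(t,cv2.COLOR_RGB2GRAY)
print(g[219,270:340:3], g[183,95:150:2], g[150,70:100])
cen(t,70,(306,219),'top',.031,True,10); cen(t,105,(304,219),'top',.005,False)
cen(t,80,(124,183),'top',.040,True,16)
cen(s,80,(196,270),'side',.040,True,18); cen(s,70,(309,180),'side',.022,True,10); cen(s,120,(309,186),'side',.005,False,20)
# frame: rim outline
print('lid',end=' ');cen(t,105,(372,197),'top',.005,False);cen(t,105,(306,156),'top',.055,False)
m=(g>105).astype(np.uint8); m[:, 240:]=0; m[:85]=0;m[240:]=0; m[:,:60]=0
cs,_=cv2.findContours(m,cv2.RETR_EXTERNAL,cv2.CHAIN_APPROX_NONE); k=max(cs,key=cv2.contourArea)
W=onz('top',k[:,0],.048)[:,:2].astype(np.float32); print(cv2.minAreaRect(W))
big=np.vstack([np.hstack([cv2.resize(t[85:235,65:240],None,fx=3,fy=3,interpolation=2)])]); cv2.imwrite('pics/c1.png',big[:,:,::-1])
E
```

```text
[ 85  85  86  85  86  98 177 178 181 181 147  78  74  84 178 179 179 169
  87  87  88  87  87  87] [218 221 220 221 215 191 220 219 219 215 116  84  87  87  88  88  89  90
  93 196 224 224 224 224 222 222 222 223] [ 86  87  87  86 104 151 174 176 177 176 159 105 122 167 177 176 175 175
 176 176 178 177 182 200 211 212 213 213 214 214]
top (306, 219) px [307.2 217.5] [306 216   3   4   4] w(mean) [ 0.4515 -0.1942  0.031 ] circ 0.4515 -0.1936 0.0045
top (304, 219) px [303.9 218.6] [ 286  200   37   38 1041] w(mean) [ 0.4494 -0.1903  0.005 ] circ 0.4496 -0.1903 0.0468Traceback (most recent call last):
  File "<stdin>", line 6, in <module>
  File "meas.py", line 8, in cen
    b,c,s=blob(((g<th) if inv else (g>th))&(m>0),near)
          ~~~~^^^^^^^^^^^^^^^^^^^^^^^^^^^^^^^^^^^^^^^^
  File "meas.py", line 4, in blob
    i=1+np.argmin(np.hypot(*(c[1:]-near).T)+1e3*(s[1:,4]<12)); return (l==i),c[i],s[i]
        ~~~~~~~~~^^^^^^^^^^^^^^^^^^^^^^^^^^^^^^^^^^^^^^^^^^^^
    return _wrapfunc(a, 'argmin', axis=axis, out=out, **kwds)
    return bound(*args, **kwds)
ValueError: attempt to get argmin of an empty sequence
```

```bash
python3 - <<'E'
from meas import *
t=cv2.cvtColor(cv2.imread('pics/top0.png'),cv2.COLOR_BGR2RGB); s=cv2.cvtColor(cv2.imread('pics/side0.png'),cv2.COLOR_BGR2RGB)
g=cv2.cvtColor(t,cv2.COLOR_RGB2GRAY)
print(proj('side',[[.4495,-.19,.031],[.4495,-.19,.005]]))
cen(t,125,(306,218),'top',.031,True,10); cen(t,130,(304,219),'top',.005,False)
cen(t,150,(124,183),'top',.040,True,16)
cen(s,130,(196,270),'side',.040,True,18); cen(s,80,(309,180),'side',.022,True,10); cen(s,130,(309,186),'side',.005,False,20)
cen(t,130,(372,197),'top',.005,False);cen(t,130,(306,156),'top',.055,False)
m=(g>130).astype(np.uint8); m[:, 240:]=0; m[:85]=0;m[240:]=0; m[:,:60]=0
cs,_=cv2.findContours(m,cv2.RETR_EXTERNAL,cv2.CHAIN_APPROX_NONE); k=max(cs,key=cv2.contourArea)
W=onz('top',k[:,0],.048)[:,:2].astype(np.float32); print(cv2.minAreaRect(W),cv2.boundingRect(k))
big=cv2.resize(t[85:235,65:240],None,fx=4,fy=4,interpolation=2); cv2.imwrite('pics/c1.png',big[:,:,::-1])
E
```

```text
[[309.10131062 175.94691756]
 [308.2073169  184.50718959]]
top (306, 218) px [305.  218.4] [301 215   9   8  61] w(mean) [ 0.4492 -0.1888  0.031 ] circ 0.4498 -0.1886 0.0108
top (304, 219) px [303.7 218.6] [286 201  36  36 957] w(mean) [ 0.4495 -0.1899  0.005 ] circ 0.4499 -0.1902 0.0453
top (124, 183) px [123.4 182.3] [115 174  18  18 254] w(mean) [0.5287 0.2517 0.04  ] circ 0.5287 0.2515 0.022
side (196, 270) px [195.5 270.6] [184 263  24  16 296] w(mean) [0.5278 0.2551 0.04  ] circ 0.5277 0.2548 0.0221
side (309, 180) px [308.4 178.6] [305 174   9  11  77] w(mean) [ 0.4508 -0.191   0.022 ] circ 0.4502 -0.1898 0.0265
side (309, 186) px [308.2 185.9] [291 176  35  19 433] w(mean) [ 0.4474 -0.1833  0.005 ] circ 0.4495 -0.1887 0.0462
top (372, 197) px [371.3 196.8] [ 349  174   46   47 1620] w(mean) [ 0.5064 -0.3636  0.005 ] circ 0.5068 -0.3647 0.0603
top (306, 156) px [305.6 155.2] [ 279  129   54   54 2271] w(mean) [ 0.6001 -0.1862  0.055 ] circ 0.6005 -0.1866 0.0657
((0.6106107831001282, 0.19232620298862457), (0.34157660603523254, 0.36563757061958313), 5.991681098937988) (74, 85, 156, 141)
```

View pics/c1.png

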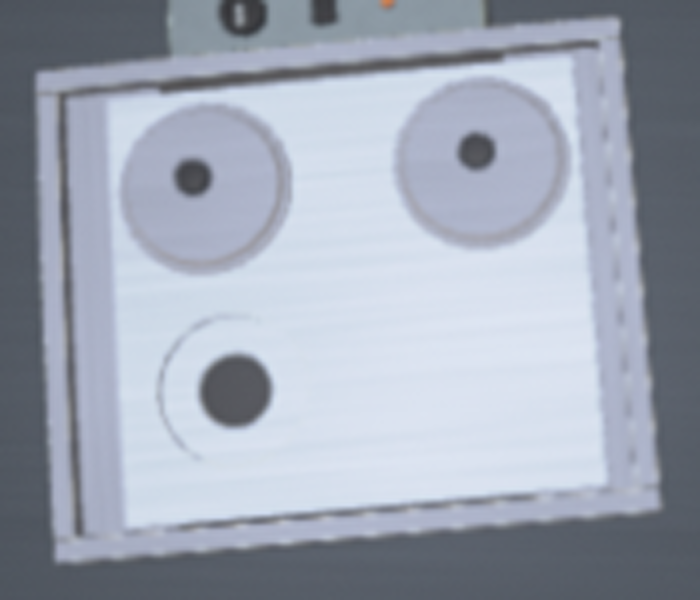

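The crop shows the rim's outer corners at full-image (74.5,103), (220,89.5), (230,212) and (79,225.5). The hole is at (123.5,182.3), and the recess arc is concentric with it.

```bash
cat >> h.py <<'E'
def down(yaw):  # tool z down, tool y along (-sin,cos) of yaw
    c,s=np.cos(yaw),np.sin(yaw); y=np.array([-s,c,0]); z=np.array([0,0,-1.]); return np.c_[np.cross(y,z),y,z]
E
python3 - <<'E'
from h import *
C=onz('top',[[74.5,103],[220,89.5],[230,212],[79.2,225.5]],.048)[:,:2]; print(C.round(4),C.mean(0))
a=C[0]-C[1];b=C[3]-C[2]; print('len',np.linalg.norm(a),np.linalg.norm(b),np.linalg.norm(C[0]-C[3]),np.linalg.norm(C[1]-C[2]))
yaw=[np.arctan2(-v[0],v[1]) for v in(a,b)]+[np.arctan2(v[1],v[0]) for v in (C[0]-C[3],C[1]-C[2])]; print('yaw',yaw)
print(arm.current_tool_rot().round(3)); y=np.mean(yaw)
for k in (0,np.pi):
  for p in ([.4497,-.1895,.007],[.5287,.2517,.05]): 
    q=arm.solve_ik(p,down(y+k)); print(k,None if q is None else np.round(q,1))
E
```

```text
[[ 0.7241  0.3853]
 [ 0.7618  0.0233]
 [ 0.4614 -0.0072]
 [ 0.4221  0.353 ]] [0.5923501  0.18863109]
len 0.3639647326827096 0.3623544956162119 0.3036640552039802 0.3019529439714746
yaw [np.float64(0.10384815346284612), np.float64(0.10857034595163703), np.float64(0.10651603435777168), np.float64(0.10118502483579382)]
[[ 0.943  0.331 -0.   ]
 [ 0.331 -0.943  0.001]
 [ 0.    -0.001 -1.   ]]
0 [ -29.9   36.1  107.6   -0.    36.4 -125.9]
0 [ 19.6  36.7  92.1  -0.   51.3 -76.4]
3.141592653589793 [-29.9  36.1 107.6  -0.   36.4  54.1]
3.141592653589793 [ 19.6  36.7  92.1  -0.   51.3 103.6]
```

```bash
python3 - <<'E'
from h import *
R=down(.105+np.pi); p=np.array([.4497,-.1895,.007])
arm.grip(.06)
arm.move_to(p+[0,0,.10],R); arm.move_l(p+[0,0,.02],feed=.2); arm.move_l(p,feed=.05)
print(arm.current_t(),arm.current_force())
arm.grip(0); print(arm.current_width(),arm.current_grasp_force(),arm.current_force(),arm.current_ee_pos())
arm.move_l(p+[0,0,.09],feed=.15); arm.sleep(.2)
print(arm.current_t(),arm.current_width(),arm.current_force())
E
```

```text
3.6 [ 0.73270552 -0.71041274 -0.40547974]
0.021134478042864974 30.00028967857361 [ 0.3957632  -0.70977853  1.55452066] [ 0.44976344 -0.18956088  0.00703842]
5.2333 0.020790399388408074 [-0.37109963  0.11387261 -2.1546205 ]
```

```bash
python3 - <<'E'
from h import *
R=down(.105+np.pi); p=np.array([.5419,.1237,0])
arm.move_to(p+[0,0,.10],R); arm.move_l(p+[0,0,.062],feed=.12); arm.sleep(.3)
F=lambda n=4:np.mean([arm.current_force() for _ in range(n) if arm.sleep(.02) is None],0)
f0=F(8); print(f0,arm.current_t()); np.save('f0.npy',f0)
z=.0545; arm.move_l(p+[0,0,z],feed=.03)
while z>.049:
    f=F()-f0; print(round(z,4),arm.current_ee_pos().round(4),f.round(2),round(arm.current_t(),2))
    if f[2]>2.5: break
    z-=.0005; arm.move_l(p+[0,0,z],feed=.02)
snap('top','top1.png'); snap('side','side1.png')
E
```

```text
nan 7.375
0.0545 [0.5419 0.1237 0.0544] nan 7.84
  return _methods._mean(a, axis=axis, dtype=dtype,
  ret = ret.dtype.type(ret / rcount)
Traceback (most recent call last):
IndexError: invalid index to scalar variable.
```

```bash
cat >> h.py <<'E'
def F(n=4):
    l=[]
    for _ in range(n): arm.sleep(.01); l.append(arm.current_force())
    return np.mean(l,0)
E
python3 - <<'E'
from h import *
p=np.array([.5419,.1237,0])
f0=F(12); print(f0,arm.current_t()); np.save('f0.npy',f0)
z=.0545
while z>.049:
    f=F()-f0; print(round(z,4),arm.current_ee_pos().round(4),f.round(2),round(arm.current_t(),2))
    if f[2]>2.5: break
    z-=.0005; arm.move_l(p+[0,0,z],feed=.02)
snap('top','top1.png'); snap('side','side1.png')
E
```

```text
[-0.09454667  0.05990862 -2.82647085] 7.9417
0.0545 [0.542  0.1237 0.0546] [ 0.05 -0.4  -0.04] 7.97
0.054 [0.5419 0.1237 0.054 ] [-0.02  0.01 -0.19] 8.26
0.0535 [0.5419 0.1237 0.0535] [ 0.54 -0.62  0.66] 8.54
0.053 [0.5419 0.1237 0.053 ] [ 0.41 -0.1  -0.06] 8.82
0.0525 [0.5419 0.1237 0.0525] [0.12 0.15 0.36] 9.11
0.052 [0.542  0.1237 0.052 ] [ 0.24 -0.31  0.66] 9.39
0.0515 [0.5419 0.1236 0.0518] [-1.69 -1.41  8.62] 9.68
```

View pics/side1.png

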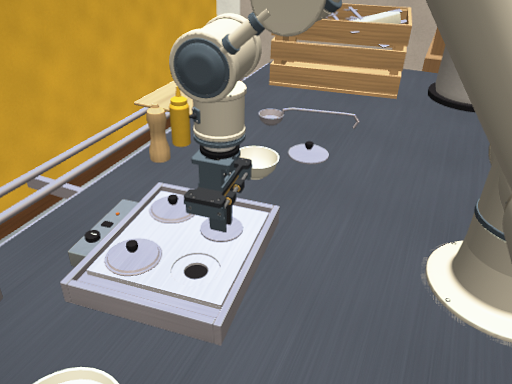

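View pics/top1.png

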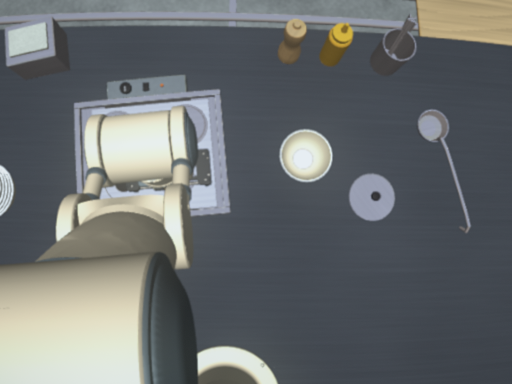

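The side view shows the disc lying flat on the plate at about (221,229), held by the knob, with the hole at (196,270). The top view of the plate is blocked by the arm. I'll measure the disc against the hole in the side view, where calibration errors largely cancel.

```bash
python3 - <<'E'
from meas import *
p=np.array([.5419,.1237,.0517]); arm.move_l(p,feed=.02); f0=np.load('f0.npy'); print((F(8)-f0).round(2),arm.current_t())
s=cv2.cvtColor(cv2.imread('pics/side1.png'),cv2.COLOR_BGR2RGB); g=cv2.cvtColor(s,cv2.COLOR_RGB2GRAY)
print(g[232,195:250]); print(g[225:246,222])
big=cv2.resize(s[200:300,160:270],None,fx=6,fy=6,interpolation=2); cv2.imwrite('pics/c2.png',big[:,:,::-1])
E
```

```text
[-1.51 -2.1   7.96] 10.0917
[241 240 239 240 243 225 158 205 203 202 203 204 204 205 204 204 203 204
 204 206 207 208 211 211 211 211 203 178 155 155 149 173 208 204 205 205
 205 204 202 202 202 203 204 205 208 198 171 200 242 242 242 243 242 242
 240]
[ 54  56  56  56  55  45 103 178 206 205 203 203 204 205 207 169 101 201
 245 241 241]
```

View pics/c2.png

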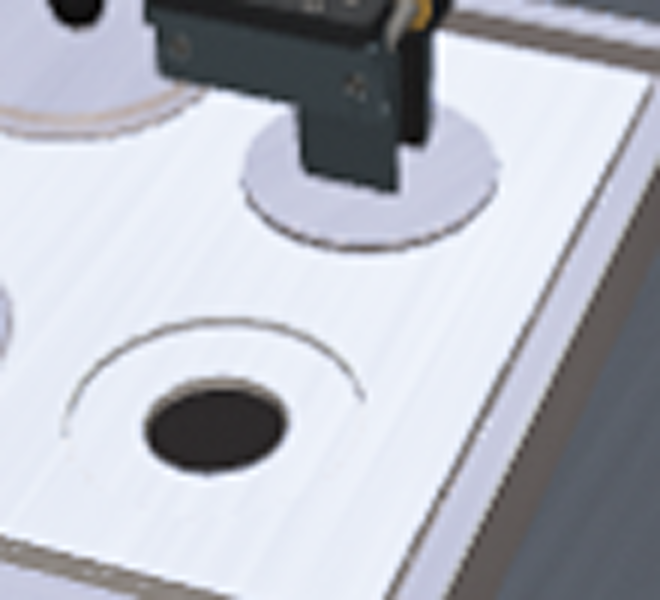

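The crop shows the disc's near rim clearly, with its bottom edge at about crop (370,248). The recess arc runs from (65,430) to (362,400), and the hole is centred at about (215,428). I'll fit circles to these edges at subpixel level.

```bash
cat > fit.py <<'E'
from h import *
from scipy.optimize import least_squares
from scipy.ndimage import map_coordinates
def circ(im,name,c,z,r,angs,sign,w=.007):
    """world circle at height z: subpixel edges (sign +1 brightening outward) along radial rays, radius fixed, robust fit"""
    g=cv2.cvtColor(im,cv2.COLOR_RGB2GRAY).astype(float); c=np.array(c,float)
    rr=np.arange(r-w,r+w,.0002)
    for _ in range(3):
        P=[]
        for a in np.radians(angs):
            d=np.array([np.cos(a),np.sin(a)]); X=np.c_[c+rr[:,None]*d,np.full(len(rr),z)]
            v=map_coordinates(g,proj(name,X)[:,::-1].T,order=1); gr=sign*np.gradient(cv2.GaussianBlur(v[:,None],(0,0),4)[:,0])
            i=int(np.argmax(gr))
            if gr[i]>1 and 3<i<len(rr)-4:
                k=slice(max(0,i-5),i+6); wt=np.clip(gr[k],0,None); P.append(c+d*(rr[k]@wt/wt.sum()))
        P=np.array(P)
        s=least_squares(lambda q:np.hypot(*(P-q[:2]).T)-q[2],[*c,r],loss='soft_l1',f_scale=.0004); 
        s2=least_squares(lambda q:np.hypot(*(P-q).T)-r,c,loss='soft_l1',f_scale=.0004); c=s2.x
    print(name,'n',len(P),'fixed r',s2.x.round(4),'res',np.sqrt(np.mean(s2.fun**2)).round(5),'free',s.x.round(4)); return s2.x
L=lambda f:cv2.cvtColor(cv2.imread('pics/'+f),cv2.COLOR_BGR2RGB)
E
python3 - <<'E'
from fit import *
s0,s1,t0=L('side0.png'),L('side1.png'),L('top0.png')
# camera azimuth from well about 122 deg
az=122
print('disc s1');circ(s1,'side',[.5419,.1237],.050,.045,np.arange(az-95,az+96,5),-1)
print('cover s0');circ(s0,'side',[.4497,-.19],.005,.045,np.arange(az-90,az+91,5),-1)
print('hole s0');circ(s0,'side',[.528,.254],.040,.023,np.arange(0,360,6),1)
print('hole near');circ(s0,'side',[.528,.254],.040,.023,np.arange(az-80,az+81,5),1)
print('arc s0');circ(s0,'side',[.528,.254],.045,.046,np.arange(az+180-75,az+180+76,5),1,.005)
print('hole t0');circ(t0,'top',[.5287,.2517],.040,.023,np.arange(0,360,6),1)
print('cover t0 top');circ(t0,'top',[.4497,-.19],.005,.045,np.arange(0,360,6),-1)
f0=np.load('f0.npy'); arm.move_l([.5419,.1237,.0519],feed=.02); print((F(8)-f0).round(2),arm.current_ee_pos(),arm.current_t())
E
```

```text
disc s1
side n 30 fixed r [0.5413 0.1246] res 0.00093 free [0.5399 0.1277 0.0423]
cover s0
side n 37 fixed r [ 0.4488 -0.1874] res 0.00065 free [ 0.4484 -0.1868  0.0444]
hole s0
side n 60 fixed r [0.5283 0.2541] res 0.00075 free [0.5283 0.2541 0.0223]
hole near
side n 33 fixed r [0.5288 0.2534] res 0.00035 free [0.5283 0.2542 0.0223]
arc s0
side n 31 fixed r [0.5281 0.2543] res 0.00038 free [0.5277 0.2549 0.0465]
hole t0
top n 60 fixed r [0.5288 0.2517] res 0.00097 free [0.5288 0.2517 0.0221]
cover t0 top
top n 60 fixed r [ 0.4497 -0.1904] res 0.00036 free [ 0.4497 -0.1904  0.0451]
[-0.68 -1.88  5.86] [0.5419157  0.1236893  0.05190187] 10.4083
```

Both views agree once corrected: the opening centre in TCP terms is about (0.5289, 0.2526). Next is a force-regulated slide.

```bash
cat > slide.py <<'E'
from h import *
f0=np.load('f0.npy')
def step(xy,z,feed=.05,lo=2.,hi=5.,v=False):
    arm.move_l([*xy,z],feed=feed); f=F(3)-f0
    if v: print(np.round(xy,4),round(z,5),f.round(1),round(arm.current_t(),2))
    return f, z+np.clip((f[2]-(lo+hi)/2)/30e3,-.00015,.00015)*(not lo<f[2]<hi)
E
python3 - <<'E'
from slide import *
a=np.array([.5419,.1237]);b=np.array([.5289,.2526]);L=np.linalg.norm(b-a);u=(b-a)/L
z=.05195; s=0; fm=0
while s<L-.006:
    s=min(s+.008,L-.006); f,z=step(a+u*s,z,v=True)
    if abs(f[2])>12 or np.hypot(*f[:2])>10 or f[2]<.3: print('stop'); break
print(arm.current_ee_pos())
E
```

```text
[0.5411 0.1317] 0.05195 [0.9 2.1 3.8] 10.74
[0.5403 0.1396] 0.05195 [0.2 1.9 3.7] 11.07
[0.5395 0.1476] 0.05195 [-0.4  2.7  4.2] 11.41
[0.5387 0.1555] 0.05195 [0.2 3.  4.2] 11.74
[0.5379 0.1635] 0.05195 [0.1 2.4 4.9] 12.07
[0.5371 0.1715] 0.05195 [-0.4  2.2  5. ] 12.41
[0.5363 0.1794] 0.052 [-0.6  2.4  4.9] 12.74
[0.5355 0.1874] 0.052 [-0.5  3.   4.7] 13.07
[0.5347 0.1953] 0.052 [-0.5  2.7  4.3] 13.41
[0.5339 0.2033] 0.052 [-0.4  2.4  4.8] 13.74
[0.5331 0.2113] 0.052 [-0.4  2.1  4.7] 14.07
[0.5323 0.2192] 0.052 [-0.3  2.5  5.1] 14.41
[0.5315 0.2272] 0.05206 [-1.   1.7  3.2] 14.74
[0.5307 0.2351] 0.05206 [-0.3  1.3  3.5] 15.07
[0.5299 0.2431] 0.05206 [-0.1  0.9  2.5] 15.41
[0.5295 0.2466] 0.05206 [-0.2  0.8  1.9] 15.68
[0.52947237 0.24678313 0.05203225]
```

```bash
python3 - <<'E'
from slide import *
a=np.array(arm.current_ee_pos()[:2]);a=np.array([.5295,.2466]);b=np.array([.5289,.2526]);L=np.linalg.norm(b-a);u=(b-a)/L
z=.0520; s=0; n=0
while s<L+.0025 and n<26:
    f,zn=step(a+u*s,z,lo=1.5,hi=4,v=True); n+=1
    if np.hypot(*f[:2])>9 or f[2]>11: print('stop'); break
    if zn<z and f[2]<1.0: z-=.0002       # press down until contact before moving on
    else: s+=.0007; z=zn
    if z<.0503: print('dropping'); break
print(arm.current_ee_pos())
E
```

```text
[0.5295 0.2466] 0.052 [-0.   1.6  2.3] 15.96
[0.5294 0.2473] 0.052 [ 0.1 -0.5  2.2] 16.23
[0.5294 0.248 ] 0.052 [ 0.  -0.8  2.1] 16.51
[0.5293 0.2487] 0.052 [ 0.3 -0.1  2. ] 16.78
[0.5292 0.2494] 0.052 [-0.1 -0.3  2. ] 17.06
[0.5292 0.2501] 0.052 [0.4 0.1 1.3] 17.33
[0.5291 0.2508] 0.05195 [ 0.5 -0.4  1.1] 17.61
[0.529  0.2515] 0.0519 [-0.2 -0.2  0.4] 17.88
[0.529  0.2515] 0.0517 [-0.1 -0.3  0.3] 18.16
[0.529  0.2515] 0.0515 [ 0.  -0.5  0.2] 18.43
[0.529  0.2515] 0.0513 [0.  0.3 0.1] 18.71
[0.529  0.2515] 0.0511 [ 0.4 -0.3 -0.6] 18.98
[0.529  0.2515] 0.0509 [-0.4  0.1  0.3] 19.26
[0.529  0.2515] 0.0507 [ 0.1 -0.3  0.6] 19.53
[0.529  0.2515] 0.0505 [ 0.3  0.4 -0.1] 19.81
dropping
[0.5290126  0.25146795 0.0505064 ]
```

```bash
python3 - <<'E'
from slide import *
z=.0503
while z>.0462:
    f,_=step([.529,.2515],z,v=True)
    if f[2]>2.5 or np.hypot(*f[:2])>6: break
    z-=.0005 if z>.0478 else .0002
print(arm.current_ee_pos())
E
```

```text
[0.529  0.2515] 0.0503 [-0.3 -0.4  0.1] 20.08
[0.529  0.2515] 0.0498 [ 0.4 -0.8  0.3] 20.36
[0.529  0.2515] 0.0493 [ 0.2 -0.3  0.1] 20.63
[0.529  0.2515] 0.0488 [ 0.4 -0.4  0.2] 20.91
[0.529  0.2515] 0.0483 [ 0.4 -0.1  0. ] 21.18
[0.529  0.2515] 0.0478 [ 0.3 -0.3  0.4] 21.46
[0.529  0.2515] 0.0476 [ 0.4 -0.2  0.1] 21.73
[0.529  0.2515] 0.0474 [ 0.3 -0.  -0.3] 22.01
[0.529  0.2515] 0.0472 [-0.1 -0.7 -0.5] 22.28
[0.529  0.2515] 0.047 [-0.4  0.2  0.5] 22.56
[0.529  0.2515] 0.0468 [-0.9  0.2  3.3] 22.83
[0.52902167 0.25154807 0.04691486]
```

The disc has seated after a drop of about 5 mm. Now I release it, retreat and check.

```bash
python3 - <<'E'
from slide import *
arm.grip(.045); print(arm.current_force())
arm.move_l([.529,.2515,.055],feed=.05); arm.move_l([.529,.2515,.17],feed=.2)
arm.move_to([.35,-.25,.3],down(.105+np.pi)); print(arm.current_t())
from fit import *
t=snap('top','top2.png'); s=snap('side','side2.png')
circ(s,'side',[.528,.254],.045,.045,np.arange(0,360,6),1)
b=np.hstack([cv2.resize(s[220:310,140:260],(480,360),interpolation=2),cv2.resize(t[150:215,90:160],(320,360),interpolation=2)]); cv2.imwrite('pics/c3.png',b[:,:,::-1])
E
```

```text
[ 0.63180975  2.14698956 -0.17995057]
26.4083
side n 60 fixed r [0.5273 0.255 ] res 0.00183 free [0.5278 0.2548 0.0458]
```

View pics/c3.png

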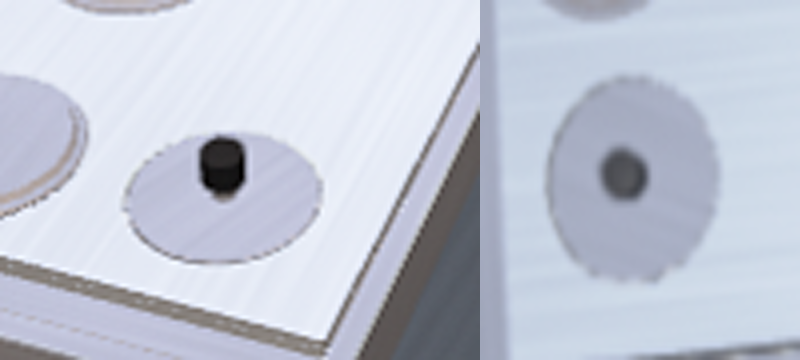

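View pics/side2.png

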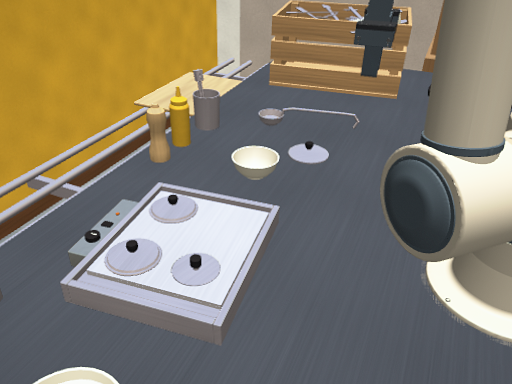

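The disc lies flush in the recess at side (196,269), with no visible side wall. The pot lid at (309,153) and the bowl at (256,162) have not moved, and the arm is clear.

```bash
python3 -c "
from rig import arm
print(arm.sign_off())"
```

```text
the job is handed in; nothing more can be done
None
```

The cover disc was laid flat on the plate, slid lightly (under 9 N in every force reading) until it dropped flush into the filling opening, and released; the pot lid and bowl weren't disturbed, and the job is handed in at about 26 s.

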